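# Clip a display board into the sprung easel

### The job

Take only the top board from the stack of long boards and clip it into the sloping sprung easel, lengthwise up the slope: push its lower end against the sprung ledge, tuck its upper end under the lip and let go, so that it lies flat on the easel bed, roughly centred across it and held by the spring. Leave the other boards in their stacks and do not shift or knock over anything else on the table.

Things in the scene. Friction and masses are not known exactly. Their poses are not given: they have to be found in the camera images.
- long_top: The top board of the long stack (the one to take): brown hardwood earring display board, 130 x 66 x 12 mm, about 0.10 kg; origin at the centre of its underside, x along its length, z through its thickness. Its mass varies by 30 percent. All boards are the same brown wood with six small dark dots on top, both ends alike.
- long_middle: Second long board, right under the top one; hardwood earring display board, 130 x 66 x 12 mm, about 0.10 kg; origin at the centre of its underside, x along its length, z through its thickness
- long_bottom: Lowest long board; hardwood earring display board, 130 x 66 x 12 mm, about 0.10 kg; origin at the centre of its underside, x along its length, z through its thickness
- short_top: Top board of the other stack, too short for the easel; hardwood earring display board, 95 x 66 x 12 mm, about 0.07 kg; origin at the centre of its underside, x along its length, z through its thickness
- short_middle: Second short board; hardwood earring display board, 95 x 66 x 12 mm, about 0.07 kg; origin at the centre of its underside, x along its length, z through its thickness
- short_bottom: Lowest short board; hardwood earring display board, 95 x 66 x 12 mm, about 0.07 kg; origin at the centre of its underside, x along its length, z through its thickness
- tray_long: Plywood tray, 170 x 90 x 8 mm, with a 6 mm high strip across each short end, fixed to the table; carries the three long boards, untidily stacked (a few mm and degrees off one another). Origin at the centre of its underside, x along its length.
- tray_short: An identical fixed tray with the three short boards. The two trays and the easel may stand in any order from left to right.
- easel: Easel foot, wooden plate 170 x 110 x 12 mm fixed to the table; origin under its centre, +x towards the high end. Above it nothing is wider than 48 mm, so fingers 66 mm apart pass beside the bed. Bed, lip (high end) and sprung ledge (low end) form one steel clamp, held by a 60 N friction slide at an unknown offset d of up to 15 mm up or down the slope: not reported, to be seen or felt.
- easel_face: The slope, rising 25 degrees away from the robot. Origin on the bed's surface and centre line, 75 mm above the table; x up the slope, y across, z out of the bed. At x (mm): ledge face d - 61 at rest, 18 high; lip's end wall d + 65; lip's roof from d + 59 up, 14.5 above the bed, 4 thick. A board in place is squeezed between end wall and ledge, at y = 0.
- easel_ledge (a joint): How far the sprung ledge is pressed down the slope: 0 at rest to 0.017 m at its stop. Pressing begins at 3 N and takes 0.35 N more per mm. To pass the roof's edge with a long board it must be pressed at least 11 mm; a clipped board keeps it pressed about 4 mm.
- gift_box: Closed kraft gift box, 73 x 73 x 35 mm, loose; origin under its centre.
- gift_box_flat: Closed kraft gift box, 93 x 63 x 28 mm, loose; origin under its centre.
- steel_block: Steel bench block, 65 x 65 x 20 mm, loose; origin under its centre.
- ring_cone: White ceramic ring cone, 48 mm wide at the foot, 64 mm high, loose; origin under its centre.
- mallet: Hammer with wooden handle, 200 mm long, lying loose near the robot; origin under its middle, x along it.
Not all that is in view belongs to the job. Leave any green, red or turquoise look-alike of the long_top alone.

How it is judged (in metres and radians):
On the way:
1. the top long board is lifted off its stack (z of long_top in the frame of tray_long above 0.06 m and contact force between long_top and long_middle below 0.05 N), for 0.1 s.
At the end, for the whole second after the job is handed in: Top long board released and still, clipped in the easel: ledge pressed 2-7 mm, underside within 3 mm of the bed and parallel within 3 deg, length up the slope within 7 deg, centred within 12 mm. Other boards and loose things within 20 mm of their starts (value of joint easel_ledge between 0.002 and 0.007 m and z of long_top in the frame of easel_face between -0.003 and 0.003 m and y of long_top in the frame of easel_face between -0.012 and 0.012 m and angle between the z axis of long_top and the z axis of easel_face, either way round below 0.05 rad and angle between the x axis of long_top and the x axis of easel_face, either way round below 0.12 rad and linear speed of long_top below 0.01 m/s and contact force between long_top and the arm below 0.05 N and contact force between long_top and the fingers below 0.05 N and distance of each of long_bottom, long_middle, short_bottom, short_middle, short_top, gift_box, gift_box_flat, steel_block, ring_cone, mallet from where it was at the start of the episode below 0.02 m); the robot touches nothing.
It fails at once if another board is moved more than 20 mm (distance of any of long_bottom, long_middle, short_bottom, short_middle, short_top from where it was at the start of the episode above 0.02 m).
It fails at once if a bystander on the table is shifted more than 20 mm (distance of any of gift_box, gift_box_flat, steel_block, ring_cone, mallet from where it was at the start of the episode above 0.02 m).
It also fails if it takes over 42 s, if anything falls off the work surface, if the arm or the gripper's body presses on something with over 40 N, if the wrist force passes 120 N, or if a joint passes its speed limit or range.

### The arm

A 6-joint arm with a two-finger parallel gripper is mounted at the origin on the work surface. World frame = base frame: x ahead of the robot, y to its left, z up, the work surface at z = 0. Lengths are in mm, angles in rad, forces in N, time in s.
With the tool pointing down it reaches from about 350 to 875 mm from the base axis. Payload 4.2 kg.
Tool frame: the origin (TCP) lies between the finger pads; the fingertips stand 25 mm ahead of it and the grasp point (between the pads) lies 6 mm ahead of it; z points along the fingers, y is the line along which they close (so a half turn about z gives the same grasp; the last joint's range is limited). The gripper opens to 85 mm and grips with 20 to 120 N. Pads are 22 mm wide; open, the fingers measure 114 mm over their backs; the gripper's body (76 mm by 85 mm) begins 54 mm behind the grasp point. The pads swing forward as they close: fully open they stand 13 mm farther back than shut.
Start: joints at [-0.872, 0.385, 0.008, 0, -1.194, -0.259], TCP at [266.111, -565.495, 256.312] pointing down, gripper open.
Joint ranges: [-3.14, 3.14], [-1.21, 2.06], [-1.07, 1.41], [-3.16, 2.05], [-2.99, -0.16], [-3.1, 3.1]. Speed limits (rad/s): [2.79, 2.79, 3.14, 3.14, 3.14, 3.14].

### API

Orientations are given as a unit quaternion [x, y, z, w].
In Python, from bench import read_state, get_image, job_done gives the robot as it stands.
- The arm moves only by the tool play_rows, never from a script. Its argument "series" is a list of rows, each a list of 6 numbers: the shift along the world's x, y, z in mm, then the turn, a rotation vector about the world's x, y, z in units of 6 degrees (1.0 is 6 degrees). A call has 1 to 20 rows; each row shifts and turns the commanded pose from where the row before left it; what a row does not reach is not made up. A row lasts 1/12 s, in which the tool goes at most 41.7 mm and 7.16 degrees, less where a joint would pass 70% of its speed; a pose out of reach is approached as far as the arm can. A call is refused whole if a number of a shift passes 41.7 or a number of a turn 1, either way. A call with a gripper value outside its range is refused whole. "gripper" is the opening, from 0 (shut) to 1 (fully open), set as the call begins (left out, the last holds). The fingers move at their own pace and stop on an object; the grip force is fixed at half the most. Time passes only in rows, so rows that do not move let the fingers close. It gives the time, the measured TCP pose, the force, the opening and the grip force at its end, in the units of the state.
- read_state(): the state, without advancing time (a new reading comes with each control period).
- get_image(name): name is "side" or "top"; returns a dict with "image" (420x560x3 uint8, red, green, blue), "fx", "fy", "cx", "cy" (pixels), "dist_coeffs" ([k1, k2, p1, p2, k3] as OpenCV has them; the pictures are not rectified), "eye" and "rotation" of the camera in the world. Camera axes: x right, y down, z forward; pixel columns grow to the right and rows downward; lengths in mm; the calibration is good to about 2 mm. A picture is of the moment at which its call begins. There is no depth.
- job_done(): hands the job in; it is judged then, once.
The state is a dict: "clock": time; "joints": joint angles; "joint_vel": joint speeds; "joint_efforts": joint torques, N m; "position": TCP position; "ee_rot": TCP orientation; "contact_force": force on the tool from outside, world axes, zero at the start; "wrist_torque": the same for the moment, N m; "gripper_width": finger opening in mm; "grasp_force": force on a finger pad.
Only numpy, scipy, OpenCV 4.12 (cv2) and the standard library are available. Lean on these libraries where they do the work, as an engineer would, in place of code of your own. Each camera call takes 0.05 s, during which the arm holds its last target. There are 200 camera calls.

## Working session

There is one attempt and no reset: what is moved stays moved. The work goes in short steps, Python scripts to look and compute and a tool call to move; the robot and the scene stay as the last step left them, time stands still between calls to the robot, and variables do not carry over. Pictures are saved under pics/ and viewed, at most 10 in all, crops included, and the job is handed in when it is done.

Besides the shell and the picture viewer there is one more tool, called as name(argument=value, ...), one argument or row to a line, values as JSON. play_rows: Moves the arm, as the interface text tells. Its arguments: {"type":"object","properties":{"series":{"type":"array","items":{"type":"array","items":{"type":"number"}}},"gripper":{"type":"number"}},"required":["series"]}

```bash
ls; mkdir -p pics
cat > h.py <<'E'
import numpy as np, cv2, pickle
from bench import read_state, get_image, job_done
def cam(n):
    d=get_image(n); d['K']=np.array([[d['fx'],0,d['cx']],[0,d['fy'],d['cy']],[0,0,1.]]); d['R']=np.array(d['rotation']).reshape(3,3); d['eye']=np.array(d['eye'],float); d['dc']=np.array(d['dist_coeffs'],float)
    return d
def px2z(d,uv,z):
    "pixel -> world at height z"
    p=cv2.undistortPoints(np.array(uv,float).reshape(-1,1,2),d['K'],d['dc']).reshape(-1,2)
    r=np.c_[p,np.ones(len(p))]@d['R'].T
    return d['eye']+r*((np.broadcast_to(z,len(p))-d['eye'][2])/r[:,2])[:,None]
def w2px(d,P):
    R=d['R'].T; return cv2.projectPoints(np.array(P,float).reshape(-1,1,3),cv2.Rodrigues(R)[0],-R@d['eye'],d['K'],d['dc'])[0].reshape(-1,2)
def save(d,f,box=None,s=1):
    im=d['image'][:,:,::-1]
    if box: im=im[box[1]:box[3],box[0]:box[2]]
    cv2.imwrite('pics/'+f,cv2.resize(im,None,fx=s,fy=s,interpolation=cv2.INTER_CUBIC))
E
python3 - <<'E'
from h import *
for n in('top','side'):
    d=cam(n); save(d,n+'0.png',s=1.42); pickle.dump(d,open(n+'0.pkl','wb'))
    print(n,d['eye'],d['R'].round(3).tolist(),d['fx'],d['cx'],d['cy'],d['dc'])
print(read_state())
E
```

```text
picsTraceback (most recent call last):
  File "<stdin>", line 3, in <module>
  File "h.py", line 4, in cam
    d=get_image(n); d['K']=np.array([[d['fx'],0,d['cx']],[0,d['fy'],d['cy']],[0,0,1.]]); d['R']=np.array(d['rotation']).reshape(3,3); d['eye']=np.array(d['eye'],float); d['dc']=np.array(d['dist_coeffs'],float)
                                                                                                ~~~~~~~~~~~~~~~~~~~~~~~~~~~~~~~^^^^^
ValueError: cannot reshape array of size 4 into shape (3,3)
```

Rotation is a quaternion.

```bash
sed -i "s/np.array(d\['rotation'\]).reshape(3,3)/Rot.from_quat(d['rotation']).as_matrix()/; 1a from scipy.spatial.transform import Rotation as Rot" h.py
python3 - <<'E'
from h import *
for n in('top','side'):
    d=cam(n); save(d,n+'0.png',s=1.42); pickle.dump(d,open(n+'0.pkl','wb'))
    print(n,d['eye'],d['R'].round(3).tolist(),d['fx'],d['cx'],d['cy'],d['dc'])
print(read_state())
E
```

```text
top [ 449.76324531   66.1337916  1075.09061331] [[-0.027, -0.998, 0.062], [-0.999, 0.029, 0.029], [-0.031, -0.061, -0.998]] 396.1306093417626 283.09270816340126 204.76023983765882 [-0.02761645  0.          0.          0.          0.        ]
side [ 86.25069018 750.43816668 818.19171501] [[-0.837, -0.392, 0.381], [-0.547, 0.582, -0.602], [0.014, -0.712, -0.702]] 475.20375198620434 281.5571893864228 208.0430838217373 [-0.14770932  0.          0.          0.          0.        ]
{'clock': 0.15, 'joints': array([-8.72392148e-01,  3.85393531e-01,  6.94361690e-03, -3.51687201e-04,
       -1.19401765e+00, -2.58593401e-01]), 'joint_vel': array([ 0.00034683, -0.00120332,  0.00263452,  0.0020122 ,  0.0011712 ,
        0.00038999]), 'joint_efforts': array([ 4.97998226e-04, -3.92678225e+01,  1.88582146e+01,  4.18855995e+00,
       -3.41200517e-03, -3.30155551e-06]), 'position': array([ 265.94650077, -565.15263846,  255.46619668]), 'ee_rot': array([-2.18073939e-01,  9.75931879e-01,  8.17028626e-04, -2.39660539e-04]), 'contact_force': array([0.68338347, 0.09732315, 0.08610082]), 'wrist_torque': array([-0.03404542,  0.00172711, -0.05762755]), 'grasp_force': 0.0, 'gripper_width': 85.70480707068012}
```

View pics/top0.png

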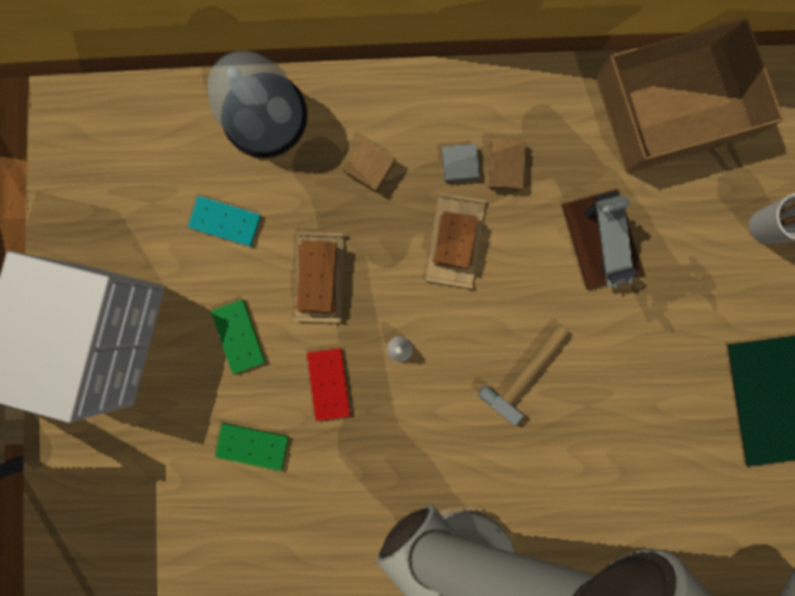

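View pics/side0.png

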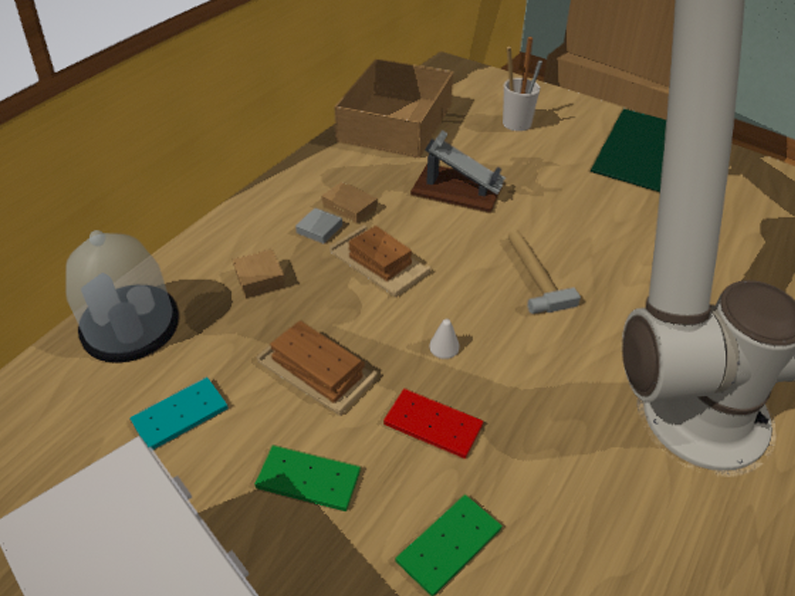

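In `top0.png` (displayed pixels, 1.42×):
- Brown tray stack at (318,275), clearly the longer boards. This is the one meant.
- Brown tray stack at (456,240), with shorter boards.
- Red (328,384), green (238,337) and (252,446), and turquoise (225,221) look-alikes, to be left alone.
- Easel at (608,240), with its high end at the top of the picture (away from the robot).

I'll confirm in one enlarged crop sheet.

Run:
```python
from h import *
t=pickle.load(open('top0.pkl','rb'));s=pickle.load(open('side0.pkl','rb'))
def c(d,x,y,w,h): return cv2.resize(d['image'][y:y+h,x:x+w,::-1],(400,300),interpolation=cv2.INTER_CUBIC)
# top long: px centre 224,194 ; easel 428,170
im=np.vstack([np.hstack([c(t,174,157,100,75),c(t,378,132,100,75)]),np.hstack([c(s,165,215,120,90),c(s,270,80,100,75)])])
cv2.imwrite('pics/crops.png',im)
```

```text
(no output)
```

View pics/crops.png

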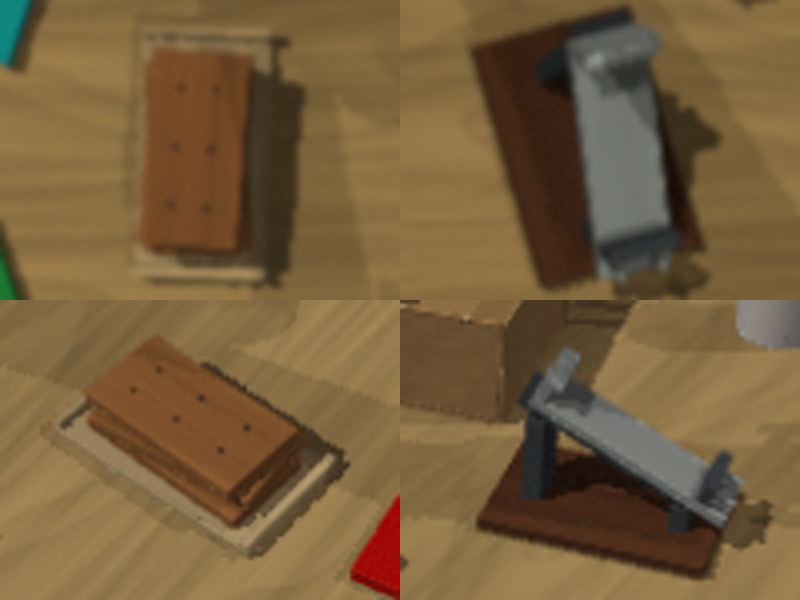

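The crop confirms the long stack: its top board is about 100×200 crop pixels, a 2:1 ratio, on the tray. Its corners in the top crop are (153,49), (252,57), (240,250) and (140,247). The easel foot's corners are (475,45), (630,10), (705,248) and (545,288). Next I fit both poses.

```bash
cat > fit.py <<'E'
from h import *
from scipy.optimize import least_squares
t=pickle.load(open('top0.pkl','rb'));s=pickle.load(open('side0.pkl','rb'))
def rect(p,L,W,z):
    c,si=np.cos(p[2]),np.sin(p[2]); q=np.array([[1,1],[1,-1],[-1,-1],[-1,1]])*[L/2,W/2]
    return np.c_[q@np.array([[c,si],[-si,c]])+p[:2],np.full(4,z)]
def fit(obs,L,W,z,p0):
    f=lambda p:np.concatenate([(w2px(d,rect(p,L,W,z))-o)[~np.isnan(o[:,0])].ravel() for d,o in obs])
    r=least_squares(f,p0); return r.x,f(r.x)
if __name__=='__main__':
    # order: far-left, far-right, near-right, near-left
    tb=np.array([[153,49],[252,57],[240,250],[140,247]])/4+[174,157]
    sb=(np.array([[82,397],[155,338],[305,435],[235,500]])-[0,300])/3.3333+[165,215]
    for o,d in((tb,t),(sb,s)): print(px2z(d,o,44)[:,:2].round(0).tolist())
    te=(np.array([[475,45],[630,10],[705,248],[545,288]])-[400,0])/4+[378,132]
    print(px2z(t,te,12)[:,:2].round(0).tolist())
    for nm,obs in(('both',[(t,tb),(s,sb)]),('top',[(t,tb)])):
        x,r=fit(obs,130,66,44,[600,100,0]);print(nm,x.round(3),r.round(1))
    x,r=fit([(t,te)],170,110,12,[600,-300,0.2]);print('easel',x.round(3),r.round(1))
E
python3 fit.py
```

```text
[[613.0, 281.0], [605.0, 215.0], [479.0, 226.0], [482.0, 292.0]]
[[611.0, 290.0], [605.0, 223.0], [473.0, 235.0], [478.0, 301.0]]
[[673.0, -214.0], [693.0, -319.0], [531.0, -361.0], [507.0, -253.0]]
both [ 5.43617e+02  2.58141e+02 -8.40000e-02] [-1.7  0.7 -1.6 -0.1 -1.8  1.  -1.8  0.3  1.4 -1.5  0.6 -1.  -0.1 -2.1
  0.1 -2.3]
top [ 5.44737e+02  2.53543e+02 -8.30000e-02] [-0.   0.2  0.1 -0.6 -0.   0.5 -0.  -0.1]
easel [ 6.00989e+02 -2.86740e+02  2.30000e-01] [-0.   0.5  0.5 -1.1 -0.4  0.  -0.1  0.5]
```

Run:
```python
from fit import *
se=(np.array([[479,517],[525,445],[705,564]])-[400,300])/4+[270,80]
print('easel side',px2z(s,se,12)[:,:2].round(0).tolist())
# same-colour centroids: red / turquoise boards z=12 presumably
for nm,f in(('red',lambda i:(i[...,0]>110)&(i[...,1]<50)),('turq',lambda i:(i[...,2]>110)&(i[...,0]<70)&(i[...,1]>90))):
    for d in(t,s):
        m=f(d['image'].astype(int)).astype(np.uint8);n,l,st,c=cv2.connectedComponentsWithStats(m);k=1+st[1:,4].argmax();print(nm,st[k,4],px2z(d,[c[k]],12).round(0))
```

```text
easel side [[671.0, -208.0], [692.0, -307.0], [509.0, -251.0]]
red 1145 [[343. 242.  12.]]
red 1789 [[342. 250.  12.]]
turq 1004 [[663. 440.  12.]]
turq 1467 [[663. 445.  12.]]
```

The two views differ by about 8 mm in y, which is systematic. I'll settle it using the gripper as a reference at close range. First I move over the free table between the trays, with the fingers at about 66 mm, to feel the true fingertip height at that opening.

play_rows(
  series=[
    [12.7, 34.7, -6, 0, 0, -0.25],
    [12.7, 34.7, -6, 0, 0, -0.25],
    [12.7, 34.7, -6, 0, 0, -0.25],
    [12.7, 34.7, -6, 0, 0, -0.25],
    [12.7, 34.7, -6, 0, 0, -0.25],
    [12.7, 34.7, -6, 0, 0, -0.25],
    [12.7, 34.7, -6, 0, 0, -0.25],
    [12.7, 34.7, -6, 0, 0, -0.25],
    [12.7, 34.7, -6, 0, 0, -0.25],
    [12.7, 34.7, -6, 0, 0, -0.25],
    [12.7, 34.7, -6, 0, 0, -0.25],
    [12.7, 34.7, -6, 0, 0, -0.25],
    [12.7, 34.7, -6, 0, 0, -0.25],
    [12.7, 34.7, -6, 0, 0, -0.25],
    [12.7, 34.7, -6, 0, 0, -0.25],
    [12.7, 34.7, -6, 0, 0, -0.25],
    [12.7, 34.7, -6, 0, 0, -0.25],
    [12.7, 34.7, -6, 0, 0, -0.25],
    [12.7, 34.7, -6, 0, 0, -0.25],
    [12.7, 34.7, -6, 0, 0, -0.25],
  ],
  gripper=0.78,
)

```text
clock: 1.82
position: [520.2, 130.3, 135.9]
ee_rot: [0.042, 0.999, -0.0, -0.0]
contact_force: [1.0, -0.7, 0.7]
gripper_width: 66.8
grasp_force: 0.0
```

play_rows(
  series=[
    [0, 0, -30, 0, 0, 0],
    [0, 0, -30, 0, 0, 0],
    [0, 0, -15, 0, 0, 0],
    [0, 0, 0, 0, 0, 0],
    [0, 0, 0, 0, 0, 0],
  ],
)

```text
clock: 2.23
position: [519.9, 128.3, 60.7]
ee_rot: [0.042, 0.999, -0.001, -0.001]
contact_force: [0.2, -0.2, -0.2]
gripper_width: 66.8
grasp_force: 0.0
```

Run:
```python
from h import *
a=cam('top');b=cam('side')
st=read_state();print({k:np.round(st[k],3) for k in('clock','position','ee_rot','contact_force','gripper_width')})
for n,d in(('top1',a),('side1',b)): pickle.dump(d,open(n+'.pkl','wb'))
R=Rot.from_quat(st['ee_rot']).as_matrix()
out=[]
for d in(a,b):
    P=[st['position']+R@np.array(v) for v in([0,0,0],[0,33,25],[0,-33,25])]
    u=w2px(d,P);print(u.round(1).tolist())
    c=u.mean(0).astype(int); x,y=c[0]-70,c[1]-60
    im=cv2.resize(np.ascontiguousarray(d['image'][y:y+110,x:x+140,::-1]),None,fx=2.85,fy=2.85,interpolation=cv2.INTER_CUBIC)
    for q in u: cv2.drawMarker(im,tuple(((q-[x,y]+.5)*2.85).astype(int)),(255,0,255),0,8)
    print(x,y);out.append(im)
cv2.imwrite('pics/hover.png',np.hstack(out))
```

```text
{'clock': np.float64(2.333), 'position': array([521.062, 128.833,  62.534]), 'ee_rot': array([0.042, 0.999, 0.001, 0.001]), 'contact_force': array([ 0.191,  1.008, -0.488]), 'gripper_width': np.float64(66.51)}
[[270.2, 201.7], [258.3, 201.7], [283.3, 203.0]]
200 142
[[266.1, 210.7], [256.9, 226.6], [275.1, 210.5]]
196 155
```

View pics/hover.png

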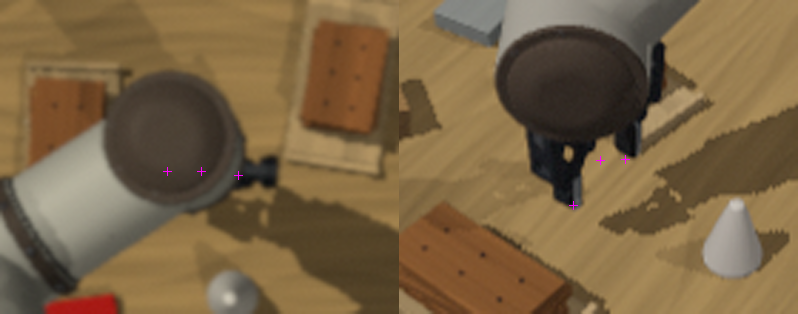

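The side camera's projected tips land on the real fingertips (crop (573,205) and (625,158)) to within about 1 px, so I trust the side view: board centre near y 262. Now I feel the table.

play_rows(
  series=[
    [0, 0, -20, 0, 0, 0],
    [0, 0, -13, 0, 0, 0],
    [0, 0, 0, 0, 0, 0],
    [0, 0, 0, 0, 0, 0],
  ],
)

```text
clock: 2.67
position: [520.7, 128.6, 29.4]
ee_rot: [0.042, 0.999, 0.0, 0.001]
contact_force: [0.7, -0.3, 0.7]
gripper_width: 66.6
grasp_force: 0.0
```

play_rows(
  series=[
    [0, 0, -1.5, 0, 0, 0],
    [0, 0, -1.5, 0, 0, 0],
  ],
)

```text
clock: 2.83
position: [521.1, 128.9, 26.8]
ee_rot: [0.042, 0.999, 0.001, 0.001]
contact_force: [-0.0, 0.6, 0.5]
gripper_width: 66.4
grasp_force: 0.0
```

play_rows(
  series=[
    [0, 0, -1.5, 0, 0, 0],
    [0, 0, 0, 0, 0, 0],
  ],
)

```text
clock: 3.0
position: [520.3, 128.6, 24.2]
ee_rot: [0.042, 0.999, 0.0, 0.0]
contact_force: [-0.2, -0.6, 0.3]
gripper_width: 66.7
grasp_force: 0.0
```

Run:
```python
from fit import *
sb=(np.array([[82,397],[155,338],[305,435],[235,500]])-[0,300])/3.3333+[165,215]
print(fit([(s,sb)],130,66,44,[600,100,0]))
```

```text
(array([ 5.41473606e+02,  2.62599580e+02, -8.43684592e-02]), array([ 0.7741758 ,  0.25206061,  0.04567854,  0.60443842, -0.45592423,
       -0.29943828, -0.3275731 , -0.37153865]))
```

play_rows(
  series=[
    [0, 0, -1.5, 0, 0, 0],
    [0, 0, -1, 0, 0, 0],
  ],
)

```text
clock: 3.17
position: [520.2, 128.6, 21.4]
ee_rot: [0.042, 0.999, 0.0, 0.0]
contact_force: [-0.1, -0.4, -0.3]
gripper_width: 66.7
grasp_force: 0.0
```

play_rows(
  series=[
    [0, 0, -1.5, 0, 0, 0],
    [0, 0, 0, 0, 0, 0],
  ],
)

```text
clock: 3.33
position: [519.9, 128.4, 19.5]
ee_rot: [0.042, 0.999, -0.0, -0.0]
contact_force: [0.4, -1.3, -0.2]
gripper_width: 66.1
grasp_force: 0.0
```

play_rows(
  series=[
    [0, 0, -1.5, 0, 0, 0],
    [0, 0, 0, 0, 0, 0],
  ],
)

```text
clock: 3.5
position: [520.2, 128.6, 18.4]
ee_rot: [0.042, 0.999, -0.0, 0.0]
contact_force: [-0.6, 0.6, 0.5]
gripper_width: 66.6
grasp_force: 0.8
```

play_rows(
  series=[
    [0, 0, -1.3, 0, 0, 0],
    [0, 0, 0, 0, 0, 0],
  ],
)

```text
clock: 3.67
position: [520.3, 128.6, 18.3]
ee_rot: [0.042, 0.999, -0.0, 0.0]
contact_force: [-3.2, 0.4, 9.5]
gripper_width: 66.8
grasp_force: 5.1
```

play_rows(
  series=[
    [0, 0, -1, 0, 0, 0],
    [0, 0, 0, 0, 0, 0],
  ],
)

```text
clock: 3.83
position: [520.3, 128.6, 18.3]
ee_rot: [0.042, 0.999, -0.0, 0.0]
contact_force: [-5.5, 0.5, 17.6]
gripper_width: 66.3
grasp_force: 8.5
```

Contact at TCP z ≈ 18.2, so at 66 mm opening the tips are 18 mm ahead of the TCP. To hold only the top board (z 32–44), TCP z should be about 52. Now over the stack, opened fully.

play_rows(
  series=[
    [0, 0, 34, 0, 0, 0],
    [0, 0, 34, 0, 0, 0],
    [0, 0, 34, 0, 0, 0],
    [5.5, 33, 0, 0, 0, 0],
    [5.5, 33, 0, 0, 0, 0],
    [5.5, 33, 0, 0, 0, 0],
    [5.5, 34, 0, 0, 0, 0],
    [0, 0, -30, 0, 0, 0],
    [0, 0, -18, 0, 0, 0],
    [0, 0, 0, 0, 0, 0],
    [0, 0, 0, 0, 0, 0],
  ],
  gripper=1,
)

```text
clock: 4.75
position: [541.6, 261.0, 69.0]
ee_rot: [0.042, 0.999, -0.001, -0.001]
contact_force: [0.8, 0.7, -0.5]
gripper_width: 85.4
grasp_force: 0.0
```

Run:
```python
from h import *
b=cam('side');a=cam('top')
st=read_state();print({k:np.round(st[k],3) for k in('clock','position','ee_rot','contact_force','gripper_width')})
x,y=165,170;im=cv2.resize(np.ascontiguousarray(b['image'][y:y+130,x:x+140,::-1]),None,fx=4,fy=4,interpolation=cv2.INTER_CUBIC)
R=Rot.from_quat(st['ee_rot']).as_matrix()
for q in w2px(b,[st['position']+R@np.array(v) for v in([0,42.5,12],[0,-42.5,12],[0,42.5,30],[0,-42.5,30])]): cv2.drawMarker(im,tuple(((q-[x,y]+.5)*4).astype(int)),(255,0,255),0,8)
cv2.imwrite('pics/strad.png',im)
```

```text
{'clock': np.float64(4.85), 'position': array([542.886, 261.641,  71.13 ]), 'ee_rot': array([0.042, 0.999, 0.   , 0.001]), 'contact_force': array([-0.378,  0.923,  0.132]), 'gripper_width': np.float64(85.335)}
```

View pics/strad.png

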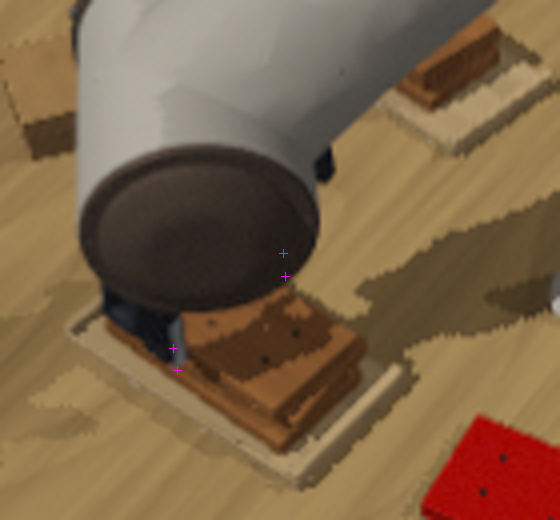

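The left pad (crop (180,355)) stands clear outside the board's left edge, about 9 mm off as expected. I descend and close.

play_rows(
  series=[
    [0, 0, -8, 0, 0, 0],
    [0, 0, -6, 0, 0, 0],
    [0, 0, -3.7, 0, 0, 0],
    [0, 0, 0, 0, 0, 0],
  ],
)

```text
clock: 5.18
position: [541.6, 260.9, 51.5]
ee_rot: [0.042, 0.999, -0.0, -0.001]
contact_force: [-0.0, 0.5, 0.4]
gripper_width: 85.5
grasp_force: 0.0
```

play_rows(
  series=[
    [0, 0, 0, 0, 0, 0],
    [0, 0, 0, 0, 0, 0],
    [0, 0, 0, 0, 0, 0],
    [0, 0, 0, 0, 0, 0],
    [0, 0, 0, 0, 0, 0],
    [0, 0, 0, 0, 0, 0],
  ],
  gripper=0,
)

```text
clock: 5.68
position: [542.6, 261.8, 53.0]
ee_rot: [0.042, 0.999, 0.0, 0.001]
contact_force: [-0.1, 0.1, 5.2]
gripper_width: 64.6
grasp_force: 66.6
```

play_rows(
  series=[
    [0, 0, 1, 0, 0, 0],
    [0, 0, 2, 0, 0, 0],
    [0, 0, 5, 0, 0, 0],
    [0, 0, 12, 0, 0, 0],
    [0, 0, 20, 0, 0, 0],
    [0, 0, 20, 0, 0, 0],
    [0, 0, 20, 0, 0, 0],
    [0, 0, 0, 0, 0, 0],
    [0, 0, 0, 0, 0, 0],
  ],
)

```text
clock: 6.43
position: [542.4, 261.9, 133.4]
ee_rot: [0.042, 0.999, 0.001, 0.001]
contact_force: [0.2, -0.1, -1.7]
gripper_width: 64.3
grasp_force: 66.1
```

Run:
```python
from h import *
b=cam('side')
st=read_state();print({k:np.round(st[k],3) for k in('clock','position','ee_rot','contact_force','gripper_width','grasp_force')})
save(b,'lift.png',(150,130,320,310),3.2)
```

```text
{'clock': np.float64(6.483), 'position': array([541.633, 261.302, 132.08 ]), 'ee_rot': array([ 0.042,  0.999,  0.   , -0.   ]), 'contact_force': array([-0.388,  0.581, -0.876]), 'gripper_width': np.float64(63.913), 'grasp_force': np.float64(66.098)}
```

View pics/lift.png

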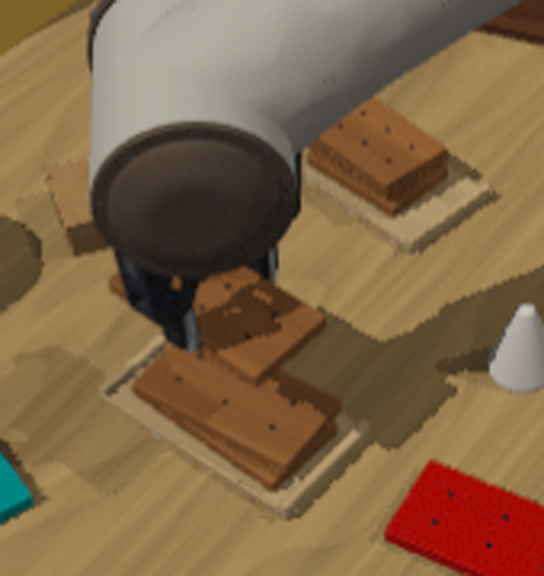

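Only the top board is lifted; two boards remain on the tray, and the shadow gap is visible. The board's corners are at crop (325,320), (258,380) and (112,280). I now locate it in the grip and work out the easel from the side view, with features in `crops.png`.

Run:
```python
from fit import *
nan=np.nan
o=np.array([[112,280],[nan,nan],[325,319],[258,378]])/3.2+[150,130]
print('board',*fit([(s,o)],130,66,123.7,[542,262,-.08]))
# easel: plate by side cam
se=(np.array([[479,517],[525,445],[nan,nan],[705,564]])-[400,300])/4+[270,80]
te=(np.array([[475,45],[630,10],[705,248],[545,288]])-[400,0])/4+[378,132]
for o in([(s,se)],[(s,se),(t,te)]): p,r=fit(o,170,110,12,[600,-290,.2]);print('plate',p.round(3),r.round(1))
# overlay model in both views, side-cam plate pose, d=-12,0,12
p,_=fit([(s,se)],170,110,12,[600,-290,.2]); p0,_=fit([(t,te)],170,110,12,[600,-290,.2])
def W(p,q,fx=0):
    F=Rot.from_euler('ZY',[p[2],-np.radians(25)]).as_matrix(); return np.array([p[0]+fx*np.cos(p[2]),p[1]+fx*np.sin(p[2]),75])+np.array(q,float)@F.T
ims=[]
for d,(x,y),pp in((s,(270,80),p),(t,(378,132),p0)):
    im=cv2.resize(np.ascontiguousarray(d['image'][y:y+75,x:x+100,::-1]),None,fx=4,fy=4,interpolation=cv2.INTER_CUBIC)
    for dd,col in((-12,(255,0,0)),(0,(0,255,0)),(12,(0,0,255))):
        for xx,z in((-61,18),(-61,0),(59,18.5)):
            u=(w2px(d,W(pp,[[dd+xx,-24,z],[dd+xx,24,z]]))-[x,y]+.5)*4
            cv2.line(im,*[tuple(v.astype(int).tolist()) for v in u],col,1)
    u=(w2px(d,rect(pp,170,110,12))-[x,y]+.5)*4; cv2.polylines(im,[u.astype(int)],True,(255,0,255),1)
    ims.append(cv2.resize(im,None,fx=1,fy=1))
cv2.imwrite('pics/ov.png',np.hstack(ims))
```

```text
board [ 5.45955996e+02  2.62852301e+02 -1.08593578e-01] [-0.80592448 -0.26411662  1.39612031 -0.37109065 -0.59708417  0.44976065]
plate [ 6.01473e+02 -2.80685e+02  2.46000e-01] [-0.3  0.3 -0.4 -1.6  0.7  1. ]
plate [ 6.01602e+02 -2.85321e+02  2.35000e-01] [ 0.4 -0.7  0.6 -2.4  1.1  0.3 -0.7  0.5 -0.2 -1.4 -0.8 -0.3 -0.5  0.4]
```

View pics/ov.png

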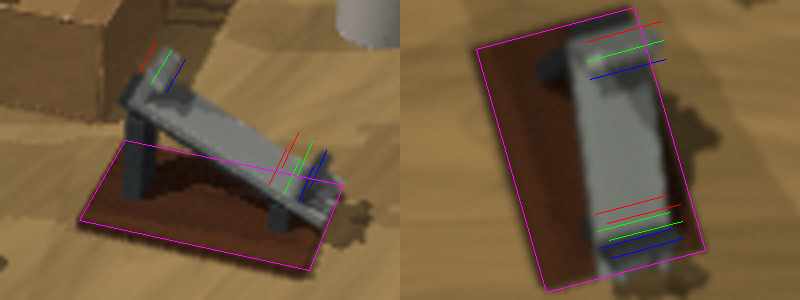

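Red is d=+12, green 0 and blue −12. In both views the lip's front edge (side crop (178,80)) and the ledge (side crop (318,172)) match the blue lines, so d ≈ −12. The bed centre fits the side-camera pose of (601.5, −281), yaw 0.24. Next are the approach targets.

```bash
cat > tgt.py <<'E'
from h import *
O=np.array([601.5,-281,75]);Y=.24;OFF=2.;H=20.3
E=Rot.from_euler('ZY',[Y,-np.radians(25)]).as_matrix()
def tcp(xl,zl,a,y=0):
    a=np.radians(a);xb=np.array([np.cos(a),0,np.sin(a)]);zb=np.array([-np.sin(a),0,np.cos(a)])
    return O+E@(np.array([xl,y,zl])+(65-OFF)*xb+H*zb)
if __name__=='__main__':
    for q in((-61,70,12),(-61,4,12),(-88,4,12),(-85,4,12),(-85,1,0),(-77,1,0)): print(q,tcp(*q).round(1))
    print('ex',E[:,0].round(3),'ez',E[:,2].round(3),'tilt axis',(-E[:,1]).round(3))
E
python3 tgt.py
```

```text
(-61, 70, 12) [ 556.1 -292.1  166.8]
(-61, 4, 12) [ 583.2 -285.5  107. ]
(-88, 4, 12) [ 559.4 -291.3   95.6]
(-85, 4, 12) [ 562.  -290.7   96.8]
(-85, 1, 0) [ 573.4 -287.9   85. ]
(-77, 1, 0) [ 580.4 -286.2   88.4]
ex [0.88  0.215 0.423] ez [-0.411 -0.1    0.906] tilt axis [ 0.238 -0.971 -0.   ]
```

play_rows(
  series=[
    [0, 0, 20, 0, 0, 0],
    [0, 0, 20, 0, 0, 0],
    [0.9, -20, 18, 0, 0, 0.1],
    [0.9, -35, 0, 0, 0, 0.2],
    [0.9, -35, 0, 0, 0, 0.2],
    [0.9, -35, 0, 0, 0, 0.2],
    [0.9, -35, 0, 0, 0, 0.2],
    [0.9, -35, 0, 0, 0, 0.2],
    [0.9, -35, 0, 0, 0, 0.2],
    [0.9, -35, 0, 0, 0, 0.2],
    [0.9, -35, 0, 0, 0, 0.2],
    [0.9, -35, 0, 0, 0, 0.2],
    [0.9, -35, 0, 0, 0, 0.2],
    [0.9, -35, 0, 0, 0, 0.2],
    [0.9, -35, 0, 0, 0, 0.2],
    [0.9, -35, 0, 0, 0, 0.2],
    [0.9, -35, 0, 0, 0, 0.2],
    [0.5, -35, 0, 0, 0, 0.2],
    [0, -8.6, 0, 0, 0, 0],
    [0, 0, 0, 0, 0, 0],
  ],
)

```text
clock: 8.15
position: [554.9, -294.3, 187.9]
ee_rot: [-0.118, 0.993, 0.001, -0.002]
contact_force: [0.4, 0.3, 0.2]
gripper_width: 64.0
grasp_force: 66.3
```

play_rows(
  series=[
    [0, 0, -3, 0.183, -0.748, 0],
    [0, 0, -3, 0.183, -0.748, 0],
    [0, 0, -3, 0.183, -0.748, 0],
    [0, 0, -3, 0.183, -0.748, 0],
    [0, 0, -3, 0.183, -0.748, 0],
    [0, 0, -3, 0.183, -0.748, 0],
    [0, 0, -3, 0.183, -0.748, 0],
    [0, 0, -2, 0.183, -0.748, 0],
    [0, 0, 0, 0, 0, 0],
    [0, 0, 0, 0, 0, 0],
  ],
)

```text
clock: 8.98
position: [555.2, -292.0, 166.4]
ee_rot: [-0.113, 0.942, 0.038, 0.313]
contact_force: [0.6, -0.2, -0.1]
gripper_width: 64.3
grasp_force: 66.4
```

Run:
```python
from tgt import *
b=cam('side')
st=read_state();print({k:np.round(st[k],3) for k in('clock','position','ee_rot','contact_force','gripper_width','grasp_force')})
R=Rot.from_quat(st['ee_rot']).as_matrix();Re=E.T@R;print('tool in E',Re.round(3).tolist(),'tcp in E',(E.T@(st['position']-O)).round(1))
x,y=260,50;im=cv2.resize(np.ascontiguousarray(b['image'][y:y+110,x:x+130,::-1]),None,fx=5,fy=5,interpolation=cv2.INTER_CUBIC)
B=np.array([[sx*65-OFF,sy*33,H] for sx,sy in((1,1),(1,-1),(-1,-1),(-1,1))]);
u=(w2px(b,st['position']+B@R.T)-[x,y]+.5)*5;cv2.polylines(im,[u.astype(int)],True,(255,0,255),1)
for X,Z in((-73,18),(-73,0),(47,18.5)):
    u=(w2px(b,O+np.array([[X,-24,Z],[X,24,Z]])@E.T)-[x,y]+.5)*5;cv2.line(im,*[tuple(v.astype(int).tolist()) for v in u],(255,255,0),1)
cv2.imwrite('pics/above.png',im)
```

```text
{'clock': np.float64(9.033), 'position': array([ 555.885, -291.924,  166.975]), 'ee_rot': array([-0.114,  0.942,  0.038,  0.313]), 'contact_force': array([ 0.492,  0.377, -0.704]), 'gripper_width': np.float64(64.375), 'grasp_force': np.float64(66.359)}
tool in E [[-0.979, -0.001, 0.204], [-0.001, 1.0, 0.0], [-0.204, 0.0, -0.979]] tcp in E [ -3.6   0.2 103.2]
```

View pics/above.png

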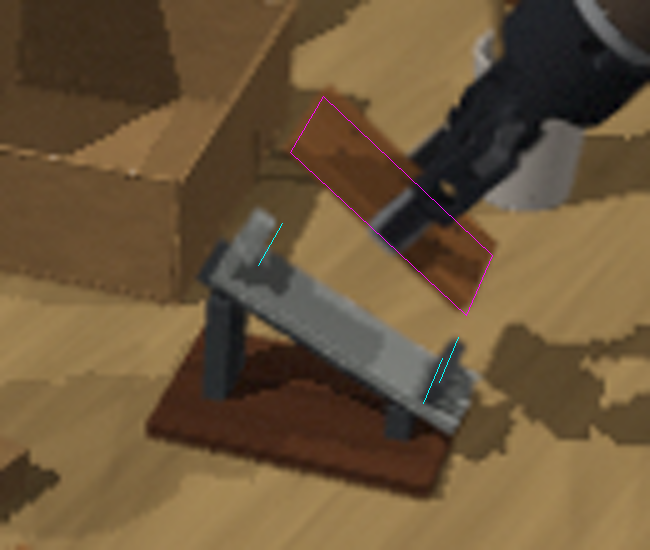

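The board outline matches the prediction, hanging straight above the bed, and the ledge and lip sit near the cyan d=−12 lines. I descend along the bed normal.

play_rows(
  series=[
    [6, 1.5, -13.2, 0, 0, 0],
    [6, 1.5, -13.2, 0, 0, 0],
    [6, 1.4, -13.2, 0, 0, 0],
    [3, 0.7, -6.6, 0, 0, 0],
    [2, 0.5, -4.5, 0, 0, 0],
    [0, 0, 0, 0, 0, 0],
  ],
)

```text
clock: 9.53
position: [579.1, -285.8, 114.3]
ee_rot: [-0.114, 0.942, 0.039, 0.313]
contact_force: [-0.8, -0.4, -0.7]
gripper_width: 64.4
grasp_force: 66.4
```

play_rows(
  series=[
    [2, 0.5, -4.5, 0, 0, 0],
    [1, 0.3, -2.3, 0, 0, 0],
    [1, 0.2, -2.3, 0, 0, 0],
    [0, 0, 0, 0, 0, 0],
  ],
)

```text
clock: 9.87
position: [583.1, -285.5, 107.4]
ee_rot: [-0.114, 0.942, 0.038, 0.315]
contact_force: [-0.1, -0.7, -0.9]
gripper_width: 64.2
grasp_force: 66.4
```

play_rows(
  series=[
    [-2.6, -0.6, -1.3, 0, 0, 0],
    [-2.6, -0.6, -1.3, 0, 0, 0],
    [0, 0, 0, 0, 0, 0],
  ],
)

```text
clock: 10.12
position: [577.2, -286.9, 104.8]
ee_rot: [-0.114, 0.942, 0.038, 0.315]
contact_force: [0.5, 0.5, -0.2]
gripper_width: 64.3
grasp_force: 66.4
```

play_rows(
  series=[
    [-2.6, -0.6, -1.3, 0, 0, 0],
    [0, 0, 0, 0, 0, 0],
  ],
)

```text
clock: 10.28
position: [574.8, -287.4, 103.5]
ee_rot: [-0.114, 0.942, 0.038, 0.315]
contact_force: [-0.4, -0.4, -0.6]
gripper_width: 64.3
grasp_force: 66.4
```

play_rows(
  series=[
    [-2.6, -0.6, -1.3, 0, 0, 0],
    [0, 0, 0, 0, 0, 0],
  ],
)

```text
clock: 10.45
position: [572.9, -288.1, 102.7]
ee_rot: [-0.114, 0.941, 0.038, 0.315]
contact_force: [0.4, 0.9, 0.3]
gripper_width: 64.2
grasp_force: 66.3
```

play_rows(
  series=[
    [-2.6, -0.6, -1.3, 0, 0, 0],
    [0, 0, 0, 0, 0, 0],
  ],
)

```text
clock: 10.62
position: [570.7, -288.6, 101.7]
ee_rot: [-0.114, 0.941, 0.037, 0.316]
contact_force: [2.6, 2.0, 0.3]
gripper_width: 64.0
grasp_force: 66.3
```

Contact with the ledge at about 14 mm of travel. I keep pressing while watching for the stop at 17 mm.

play_rows(
  series=[
    [-2.6, -0.6, -1.3, 0, 0, 0],
    [-2.6, -0.6, -1.3, 0, 0, 0],
    [0, 0, 0, 0, 0, 0],
  ],
)

```text
clock: 10.87
position: [565.4, -289.9, 99.0]
ee_rot: [-0.114, 0.941, 0.037, 0.315]
contact_force: [5.6, 2.3, 3.1]
gripper_width: 64.3
grasp_force: 66.3
```

play_rows(
  series=[
    [-2.6, -0.6, -1.3, 0, 0, 0],
    [0, 0, 0, 0, 0, 0],
  ],
)

```text
clock: 11.03
position: [563.0, -290.5, 97.8]
ee_rot: [-0.114, 0.941, 0.037, 0.316]
contact_force: [4.6, 1.8, 3.4]
gripper_width: 64.5
grasp_force: 66.3
```

play_rows(
  series=[
    [-2.6, -0.6, -1.3, 0, 0, 0],
    [0, 0, 0, 0, 0, 0],
  ],
)

```text
clock: 11.2
position: [560.7, -291.0, 96.8]
ee_rot: [-0.114, 0.941, 0.037, 0.316]
contact_force: [5.4, 2.8, 3.3]
gripper_width: 64.2
grasp_force: 66.3
```

Run:
```python
from tgt import *
for i in range(3):
    b=cam('side');st=read_state();R=Rot.from_quat(st['ee_rot']).as_matrix();print((E.T@st['contact_force']).round(1),(E.T@(st['position']-O)).round(1),(E.T@R)[:,0].round(3),st['clock'])
x,y=280,70;im=cv2.resize(np.ascontiguousarray(b['image'][y:y+80,x:x+100,::-1]),None,fx=6,fy=6,interpolation=cv2.INTER_CUBIC)
B=np.array([[sx*65-OFF,sy*33,H] for sx,sy in((1,1),(1,-1),(-1,-1),(-1,1))]);
u=(w2px(b,st['position']+B@R.T)-[x,y]+.5)*6;cv2.polylines(im,[u.astype(int)],True,(255,0,255),1)
cv2.imwrite('pics/press.png',im)
```

```text
[6.8 1.4 0.8] [-28.6  -0.   37.5] [-0.978 -0.001 -0.21 ] 11.25
[ 7.8  1.1 -0.4] [-28.5  -0.   37.6] [-0.978 -0.001 -0.21 ] 11.3
[6.9 0.9 0.1] [-28.4  -0.   37.5] [-0.978 -0.001 -0.21 ] 11.35
```

View pics/press.png

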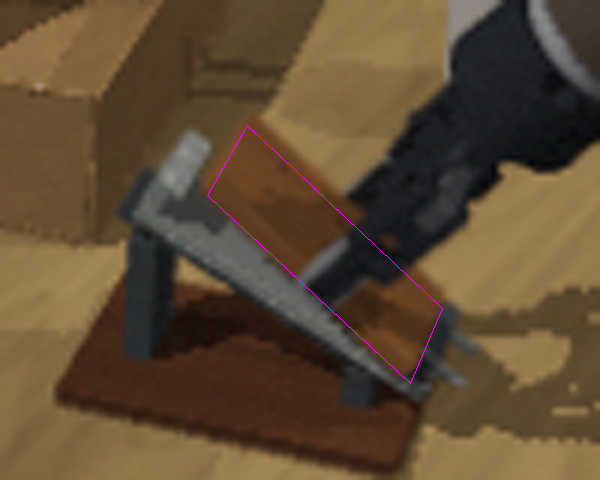

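The upper end (crop (250,120)–(208,195)) stands in front of the lip's roof (crop (190,160)), and 7 N indicates about 11–12 mm pressed. I press a little further.

play_rows(
  series=[
    [-2.2, -0.5, -1.1, 0, 0, 0],
    [0, 0, 0, 0, 0, 0],
    [0, 0, 0, 0, 0, 0],
  ],
)

```text
clock: 11.6
position: [559.1, -291.4, 96.1]
ee_rot: [-0.114, 0.941, 0.037, 0.316]
contact_force: [7.0, 2.2, 3.4]
gripper_width: 63.9
grasp_force: 66.3
```

play_rows(
  series=[
    [-1.2, -0.3, -0.6, 0, 0, 0],
    [0, 0, 0, 0, 0, 0],
    [0, 0, 0, 0, 0, 0],
  ],
)

```text
clock: 11.85
position: [558.2, -291.6, 95.7]
ee_rot: [-0.114, 0.941, 0.037, 0.316]
contact_force: [8.0, 2.9, 4.2]
gripper_width: 64.3
grasp_force: 66.3
```

Run:
```python
from tgt import *
F=[];
for i in range(4):
    cam('side');st=read_state();F.append(np.r_[E.T@st['contact_force'],E.T@(st['position']-O)])
print(np.mean(F,0).round(1))
p=tcp(-91.5,4,12)
for a,z in((9,3.5),(6,3),(3,2),(0,1)):
    q=tcp(-91.5,z,a);print(a,(q-p).round(1));p=q
```

```text
[  8.5   1.3   0.4 -31.7  -0.   37.6]
9 [ 2.9  0.7 -2.5]
6 [ 2.8  0.7 -2.7]
3 [ 2.9  0.7 -3.3]
0 [ 2.8  0.7 -3.4]
```

8.5 N means about 15.7 mm pressed, good. Now I swing the upper end down while holding the lower end.

play_rows(
  series=[
    [1.5, 0.35, -1.3, -0.06, 0.243, 0],
    [1.4, 0.35, -1.2, -0.06, 0.243, 0],
    [1.4, 0.35, -1.3, -0.06, 0.243, 0],
    [1.4, 0.35, -1.4, -0.06, 0.243, 0],
    [0, 0, 0, 0, 0, 0],
    [0, 0, 0, 0, 0, 0],
  ],
)

```text
clock: 12.55
position: [564.3, -290.3, 90.8]
ee_rot: [-0.117, 0.956, 0.03, 0.267]
contact_force: [5.1, 2.4, 5.6]
gripper_width: 64.5
grasp_force: 66.7
```

play_rows(
  series=[
    [1.4, 0.35, -1.5, -0.06, 0.243, 0],
    [1.4, 0.35, -1.5, -0.06, 0.243, 0],
    [0, 0, 0, 0, 0, 0],
    [0, 0, 0, 0, 0, 0],
  ],
)

```text
clock: 12.88
position: [567.3, -290.0, 87.9]
ee_rot: [-0.118, 0.963, 0.027, 0.242]
contact_force: [4.7, 3.1, 5.1]
gripper_width: 64.4
grasp_force: 66.7
```

Run:
```python
from tgt import *
F=[];
for i in range(4):
    b=cam('side');st=read_state();F.append(np.r_[E.T@st['contact_force'],E.T@(st['position']-O)])
R=Rot.from_quat(st['ee_rot']).as_matrix()
print(np.mean(F,0).round(1),(E.T@R)[:,0].round(3),st['wrist_torque'].round(2))
x,y=280,70;im=cv2.resize(np.ascontiguousarray(b['image'][y:y+80,x:x+100,::-1]),None,fx=6,fy=6,interpolation=cv2.INTER_CUBIC)
cv2.imwrite('pics/down.png',im)
```

```text
[  7.2   1.6   1.9 -26.9  -0.7  26.7] [-0.998 -0.003 -0.056] [ 0.67 -0.99  0.23]
```

View pics/down.png

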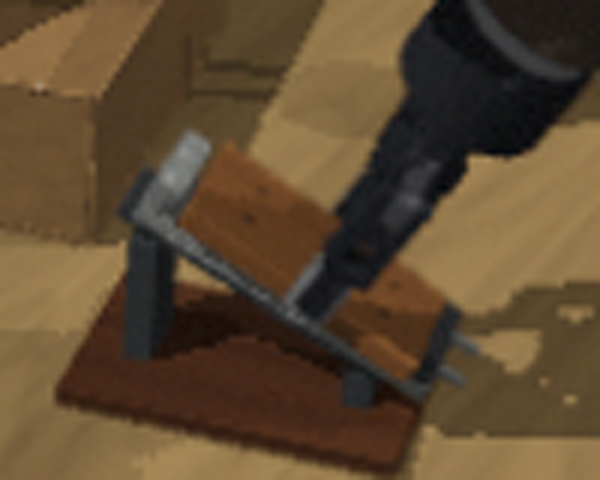

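The upper end (crop (230,145)–(180,215)) is just in front of the lip roof and the board is nearly flat. I press about 3 mm more for margin, then finish the rotation.

play_rows(
  series=[
    [-1.3, -0.3, -0.65, 0, 0, 0],
    [-1.3, -0.3, -0.65, 0, 0, 0],
    [0, 0, 0, 0, 0, 0],
    [0, 0, 0, 0, 0, 0],
  ],
)

```text
clock: 13.42
position: [564.7, -290.7, 86.8]
ee_rot: [-0.117, 0.963, 0.027, 0.242]
contact_force: [5.9, 3.7, 6.1]
gripper_width: 64.1
grasp_force: 66.6
```

play_rows(
  series=[
    [1, 0.2, -1.2, -0.042, 0.173, 0],
    [1, 0.2, -1.2, -0.042, 0.173, 0],
    [0.9, 0.3, -1.2, -0.042, 0.173, 0],
    [0, 0, 0, 0, 0, 0],
    [0, 0, 0, 0, 0, 0],
  ],
)

```text
clock: 13.83
position: [568.1, -290.3, 83.5]
ee_rot: [-0.118, 0.969, 0.023, 0.216]
contact_force: [5.9, 2.7, 6.4]
gripper_width: 64.1
grasp_force: 66.9
```

```bash
cat > m.py <<'E'
from tgt import *
F=[];
for i in range(4):
    b=cam('side');st=read_state();F.append(np.r_[E.T@st['contact_force'],E.T@st['wrist_torque'],E.T@(st['position']-O)])
R=Rot.from_quat(st['ee_rot']).as_matrix()
print(np.mean(F,0).round(2),(E.T@R)[:,0].round(3),st['clock'],st['gripper_width'])
E
python3 m.py
```

```text
[  8.38   1.37   2.59   0.43  -1.3   -0.   -27.94  -1.13  22.4 ] [-1.    -0.003 -0.001] 14.0333 64.02465135938633
```

play_rows(
  series=[
    [0.4, 0.1, -0.9, 0, 0, 0],
    [0, 0, 0, 0, 0, 0],
    [0, 0, 0, 0, 0, 0],
  ],
)

```text
clock: 14.28
position: [568.4, -290.4, 82.7]
ee_rot: [-0.118, 0.969, 0.023, 0.216]
contact_force: [5.9, 3.1, 6.4]
gripper_width: 64.2
grasp_force: 66.9
```

```bash
python3 m.py
```

```text
[ 8.530e+00  1.120e+00  3.410e+00  4.100e-01 -1.270e+00  1.000e-02
 -2.793e+01 -1.300e+00  2.158e+01] [-1.    -0.004 -0.001] 14.4833 64.03752118916742
```

play_rows(
  series=[
    [0.4, 0.1, -0.9, 0, 0, 0],
    [0, 0, 0, 0, 0, 0],
    [0, 0, 0, 0, 0, 0],
  ],
)

```text
clock: 14.73
position: [568.8, -290.5, 82.0]
ee_rot: [-0.118, 0.969, 0.023, 0.216]
contact_force: [5.2, 3.1, 6.7]
gripper_width: 64.2
grasp_force: 67.0
```

```bash
python3 m.py
```

```text
[  7.73   1.1    3.54   0.37  -1.29   0.09 -27.89  -1.42  20.68] [-1.    -0.004 -0.001] 14.9333 64.32640293983728
```

play_rows(
  series=[
    [0.4, 0.1, -0.9, 0, 0, 0],
    [0, 0, 0, 0, 0, 0],
    [0, 0, 0, 0, 0, 0],
  ],
)

```text
clock: 15.18
position: [569.0, -290.5, 81.5]
ee_rot: [-0.118, 0.969, 0.023, 0.216]
contact_force: [3.6, 1.7, 9.6]
gripper_width: 64.3
grasp_force: 67.2
```

```bash
python3 m.py
```

```text
[  6.97   1.23   6.77   0.56  -1.22   0.14 -27.88  -1.48  20.17] [-1.    -0.004 -0.002] 15.3833 64.0274451218462
```

play_rows(
  series=[
    [0.3, 0.1, -0.7, 0, 0, 0],
    [0, 0, 0, 0, 0, 0],
    [0, 0, 0, 0, 0, 0],
  ],
)

```text
clock: 15.63
position: [569.0, -290.5, 81.5]
ee_rot: [-0.118, 0.969, 0.023, 0.216]
contact_force: [0.4, 2.1, 13.4]
gripper_width: 64.5
grasp_force: 67.7
```

```bash
python3 m.py
```

```text
[  6.82   2.03  11.57   0.86  -1.07   0.06 -27.89  -1.47  20.12] [-1.    -0.004 -0.002] 15.8333 64.31653970044543
```

Bed contact is felt (z stops at 20.1, as predicted by 20.3). I ease off slightly and slide up the slope under the lip.

play_rows(
  series=[
    [-0.3, -0.1, 0.6, 0, 0, 0],
    [1.8, 0.4, 0.85, 0, 0, 0],
    [1.8, 0.4, 0.85, 0, 0, 0],
    [0, 0, 0, 0, 0, 0],
  ],
)

```text
clock: 16.17
position: [571.6, -289.9, 82.7]
ee_rot: [-0.118, 0.969, 0.023, 0.215]
contact_force: [0.2, 1.1, 10.3]
gripper_width: 64.2
grasp_force: 67.4
```

```bash
python3 m.py
```

```text
[  4.95   1.04   8.58   0.35  -0.58   0.11 -24.96  -1.5   20.15] [-1.    -0.004  0.   ] 16.3667 64.36592739161821
```

play_rows(
  series=[
    [1.8, 0.4, 0.85, 0, 0, 0],
    [1.8, 0.4, 0.85, 0, 0, 0],
    [0, 0, 0, 0, 0, 0],
  ],
)

```text
clock: 16.62
position: [574.5, -289.1, 84.1]
ee_rot: [-0.118, 0.969, 0.023, 0.214]
contact_force: [-1.5, 1.3, 9.4]
gripper_width: 64.4
grasp_force: 67.5
```

```bash
python3 m.py
```

```text
[  3.58   0.37   8.82   0.26  -0.18   0.11 -21.71  -1.51  20.12] [-1.    -0.004  0.001] 16.8167 63.87995136103143
```

play_rows(
  series=[
    [1.8, 0.4, 0.85, 0, 0, 0],
    [1.4, 0.3, 0.65, 0, 0, 0],
    [0, 0, 0, 0, 0, 0],
  ],
)

```text
clock: 17.07
position: [576.8, -288.6, 85.2]
ee_rot: [-0.118, 0.969, 0.024, 0.214]
contact_force: [-2.5, -0.6, 10.6]
gripper_width: 64.3
grasp_force: 67.5
```

```bash
python3 m.py
```

```text
[  1.74   0.25  10.2    0.12   0.36   0.17 -19.09  -1.51  20.09] [-1.    -0.003  0.003] 17.2667 64.34199756104199
```

play_rows(
  series=[
    [1.8, 0.4, 0.85, 0, 0, 0],
    [0, 0, 0, 0, 0, 0],
    [0, 0, 0, 0, 0, 0],
  ],
)

```text
clock: 17.52
position: [578.1, -288.3, 85.8]
ee_rot: [-0.118, 0.97, 0.024, 0.213]
contact_force: [-4.6, -1.5, 9.8]
gripper_width: 64.2
grasp_force: 67.6
```

```bash
python3 m.py
```

```text
[  0.48  -0.51  10.34   0.05   0.66   0.16 -17.62  -1.51  20.08] [-1.    -0.003  0.004] 17.7167 64.0318705669062
```

The board is under the lip near the end wall, at about 5 mm pressed with no blocking. I relax the downward push, release, and retreat along the bed normal.

play_rows(
  series=[
    [-0.4, -0.1, 0.9, 0, 0, 0],
    [0, 0, 0, 0, 0, 0],
  ],
)

```text
clock: 17.88
position: [578.8, -288.1, 86.2]
ee_rot: [-0.118, 0.969, 0.024, 0.214]
contact_force: [1.5, -1.5, 6.7]
gripper_width: 64.0
grasp_force: 67.1
```

play_rows(
  series=[
    [0, 0, 0, 0, 0, 0],
    [0, 0, 0, 0, 0, 0],
    [0, 0, 0, 0, 0, 0],
    [0, 0, 0, 0, 0, 0],
    [0, 0, 0, 0, 0, 0],
    [0, 0, 0, 0, 0, 0],
  ],
  gripper=1,
)

```text
clock: 18.38
position: [577.7, -286.4, 84.3]
ee_rot: [-0.117, 0.97, 0.026, 0.212]
contact_force: [-0.4, -0.1, 0.7]
gripper_width: 85.5
grasp_force: 0.0
```

play_rows(
  series=[
    [-2, -0.5, 4.5, 0, 0, 0],
    [-4, -1, 9, 0, 0, 0],
    [-8, -2, 18, 0, 0, 0],
    [-12, -3, 27, 0, 0, 0],
    [-12, -3, 27, 0, 0, 0],
    [-12, -3, 27, 0, 0, 0],
    [-30, -10, 20, 0, 0, 0],
    [-35, -10, 10, 0, 0, 0],
    [-35, -15, 0, 0, 0, 0],
    [0, 0, 0, 0, 0, 0],
    [0, 0, 0, 0, 0, 0],
  ],
)

```text
clock: 19.3
position: [426.4, -335.0, 229.1]
ee_rot: [-0.116, 0.97, 0.024, 0.214]
contact_force: [-0.5, -0.1, 0.4]
gripper_width: 85.2
grasp_force: 0.0
```

Run:
```python
from tgt import *
b=cam('side');a=cam('top');st=read_state();print(st['position'].round(1),st['contact_force'].round(1),st['clock'])
s0=pickle.load(open('side0.pkl','rb'))
pickle.dump((b,a),open('fin.pkl','wb'))
# predicted clipped board's top outline vs brown pixels; d est
def mask(i): i=i.astype(int);return ((i[...,0]-i[...,2]>45)&(i[...,0]>75)&(i[...,0]<190)).astype(np.uint8)
new=cv2.absdiff(b['image'],s0['image']).max(2)>25
for d in(-18,-15,-12):
    P=O+np.array([[d+x,y,12] for x,y in((65,33),(65,-33),(-65,-33),(-65,33))])@E.T
    q=np.zeros(new.shape,np.uint8);cv2.fillPoly(q,[w2px(b,P).round().astype(int)],1)
    print(d,w2px(b,P).round(1).tolist(),'brown in outline',(mask(b['image'])[q>0]).mean().round(2))
x,y=270,75
m=mask(b['image'])[y:y+75,x:x+110]&new[y:y+75,x:x+110]
n,l,stt,c=cv2.connectedComponentsWithStats(m);k=1+stt[1:,4].argmax();pts=np.argwhere(l==k)[:,::-1]+[x,y]
r=cv2.minAreaRect(pts.astype(np.float32));print('blob',stt[k],c[k]+[x,y]);print(cv2.approxPolyDP(cv2.convexHull(pts.astype(np.int32)),3,True).reshape(-1,2).tolist())
```

```text
[ 428.1 -334.2  228.1] [ 0.1 -0.7 -0.5] 19.4
-18 [[309.1, 105.9], [315.8, 94.3], [353.8, 118.7], [348.5, 131.1]] brown in outline 0.92
-15 [[308.2, 105.3], [315.0, 93.7], [352.9, 118.1], [347.6, 130.5]] brown in outline 0.91
-12 [[307.3, 104.7], [314.1, 93.2], [352.0, 117.6], [346.7, 129.9]] brown in outline 0.91
blob [ 36  23  46  34 671] [328.99403875 113.66467958]
[[351, 117], [342, 131], [306, 106], [319, 98]]
```

Run:
```python
from h import *
b,a=pickle.load(open('fin.pkl','rb'))
for n,d in(('side',b),('top',a)):
    o=pickle.load(open(n+'0.pkl','rb'))
    m=(cv2.absdiff(cv2.GaussianBlur(d['image'],(3,3),0),cv2.GaussianBlur(o['image'],(3,3),0)).max(2)>40).astype(np.uint8)
    k,l,s,c=cv2.connectedComponentsWithStats(m);print(n,[s[i].tolist() for i in range(1,k) if s[i,4]>12])
```

```text
side [[392, 0, 77, 88, 2360], [438, 0, 82, 274, 6806], [512, 79, 36, 55, 1249], [306, 100, 42, 32, 606], [539, 111, 5, 4, 15], [539, 118, 21, 32, 432], [426, 130, 35, 14, 237], [519, 135, 38, 62, 518], [525, 163, 35, 42, 851], [556, 204, 4, 6, 17], [519, 217, 10, 12, 78], [511, 226, 11, 19, 103], [216, 230, 53, 37, 232], [516, 243, 5, 15, 42], [451, 245, 64, 72, 1335], [486, 249, 37, 46, 554], [552, 253, 8, 11, 45]]
top [[431, 141, 11, 5, 27], [418, 148, 31, 47, 945], [452, 172, 4, 16, 35], [244, 177, 7, 41, 189], [460, 199, 100, 221, 14962], [485, 265, 9, 11, 64], [490, 278, 3, 8, 13], [547, 325, 13, 74, 688], [472, 330, 6, 13, 39], [276, 358, 26, 31, 270], [299, 359, 178, 61, 3722], [461, 370, 4, 7, 15], [271, 380, 137, 40, 3004], [258, 382, 16, 38, 304], [555, 411, 5, 9, 28]]
```

Only the arm, its shadows, the easel and the top of the long stack have changed. I'm handing the job in.

```bash
python3 -c "
from h import *
print(job_done())"
```

```text
the job is handed in; nothing more can be done
None
```

I handed the job in at about 19.5 s of the 42 s. By force readings and image comparison, the top long board is clipped in the easel and everything else is undisturbed; no verdict came back.

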